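# Load the glaze-spray carriage with test sleeves

## Task

Get the fired-clay test sleeves ready for spraying: pull the carriage out to its loading stop, press every clay sleeve on the bench down onto a post of its own until it clicks past the sprung balls and sits on the deck, and only then push the carriage fully home under the hood. Leave the tall unfired vase alone.

Things in the scene. Friction and masses are not known exactly. Their poses are not given: they have to be found in the camera images.
- carriage (a joint): Plywood carriage that slides on two rails of the spray slide. Metres: 0 = pulled out to the loading stop (nearest the robot), 0.22 = pushed fully home against the end stop under the hood. It slides with about 2 N of friction and stays where it is left.
- slide: Fixed steel base (570 x 200 x 12 mm) of the spray slide. Origin on the table under the centre of the six posts as they stand at the loading stop; x = direction in which the carriage goes home, z up. Hood on its far end: slim legs, clear flat roof 185 to 191 mm above the table with a duct stub, louvred far wall; it spans x = 145 to 375 mm, y = -116 to 116 mm. Posts under it cannot be loaded.
- handle (a point): Centre of the top face of the carriage's upright wooden handle: a bar 24 mm along the slide, 20 mm across it and 90 mm tall above the deck (its top is 130 mm above the table), at the robot's end of the carriage, 155 mm before the centre of the six posts. Axes as the slide's.
- sleeve1: Fired-clay tube (glaze test sleeve), reddish brown, open at both ends: 52 mm outside diameter, 35 mm bore, 60 mm long, 100 to 170 g, standing upright. Origin at the centre of its lower end, z along its axis. May be absent.
- sleeve2: Fired-clay tube (glaze test sleeve), reddish brown, open at both ends: 52 mm outside diameter, 35 mm bore, 60 mm long, 100 to 170 g, standing upright. Origin at the centre of its lower end, z along its axis. May be absent.
- sleeve3: Fired-clay tube (glaze test sleeve), reddish brown, open at both ends: 52 mm outside diameter, 35 mm bore, 60 mm long, 100 to 170 g, standing upright. Origin at the centre of its lower end, z along its axis. May be absent.
- sleeve4: Fired-clay tube (glaze test sleeve), reddish brown, open at both ends: 52 mm outside diameter, 35 mm bore, 60 mm long, 100 to 170 g, standing upright. Origin at the centre of its lower end, z along its axis. May be absent.
- sleeve5: Fired-clay tube (glaze test sleeve), reddish brown, open at both ends: 52 mm outside diameter, 35 mm bore, 60 mm long, 100 to 170 g, standing upright. Origin at the centre of its lower end, z along its axis. May be absent.
- post1 (a point): Foot, on the axis at the deck's surface (40 mm above the table), of one of the carriage's six steel posts; axes as the slide's. They stand in three pairs, 70 mm apart along the slide and 100 mm across. Each is 32 mm thick, 70 mm tall plus a 12 mm tapered nose (16 mm across at the tip), 82 mm in all. Any sleeve fits any post, one per post.
- post2 (a point): Foot, on the axis at the deck's surface (40 mm above the table), of one of the carriage's six steel posts; axes as the slide's. Two sprung balls stand out 3 mm on two facing sides (front and back along the slide), 65 mm above the deck. A sleeve hangs up on them until pressed with 8 to 15 N, drags all the way down, and is home with its lower end on the deck, the balls clicking out above it.
- post3 (a point): Foot, on the axis at the deck's surface (40 mm above the table), of one of the carriage's six steel posts; axes as the slide's. Like post1 and post2.
- post4 (a point): Foot, on the axis at the deck's surface (40 mm above the table), of one of the carriage's six steel posts; axes as the slide's. Like post1 and post2.
- post5 (a point): Foot, on the axis at the deck's surface (40 mm above the table), of one of the carriage's six steel posts; axes as the slide's. Like post1 and post2.
- post6 (a point): Foot, on the axis at the deck's surface (40 mm above the table), of one of the carriage's six steel posts; axes as the slide's. Like post1 and post2.
- vase: Unfired pale clay vase, 200 mm tall and 124 mm wide, standing on a banding wheel at the side of the bench (its foot 67 mm above the table). Origin at the centre of its foot. Must not be disturbed.
Things that resemble listed ones, but are neither listed nor needed, are in the scene too. What is shaped like the sleeve1 but green or yellow is not meant.

How it is judged:
By the outcome, as a careful person would: the job done as asked, in the order asked, and still so for the second after the job is handed in, with the robot touching nothing.
Of sleeve1, sleeve2, sleeve3, sleeve4, sleeve5 only 3 to 5 are there at a start; the rules pass over those that are not, and their reading is None.
At some moment in a run one of sleeve1, sleeve2, sleeve3, sleeve4, sleeve5 may be knocked a few centimetres aside while the robot is not near it.
It also fails if it takes over 210 s, if anything falls off the work surface, if the arm or the gripper's body presses on something with over 40 N, if the wrist force passes 120 N, or if a joint passes its speed limit or range.

## Robot

A 6-joint arm with a two-finger parallel gripper is mounted at the origin on the work surface. World frame = base frame: x ahead of the robot, y to its left, z up, the work surface at z = 0. Lengths are in mm, angles in rad, forces in N, time in s.
With the tool pointing down it reaches from about 325 to 775 mm from the base axis. Payload 5.5 kg.
Tool frame: the origin (TCP) lies midway between the tips of the shut fingers; the grasp point (between the pads) lies 19 mm behind it; z points along the fingers, y is the direction in which the jaws open and shut (so a half turn about z gives the same grasp; the last joint's range is limited). The gripper opens to 85 mm and grips with 20 to 120 N. Pads are 22 mm wide; open, the fingers measure 114 mm over their backs; the gripper's body (76 mm by 85 mm) begins 54 mm behind the grasp point. The pads swing forward as they close: fully open they stand 13 mm farther back than shut.
Start: joints at [-1.29, 0.091, 1.231, -0, 1.82, -0.057], TCP at [198.847, -566.106, 205.075] pointing down, gripper open.
Joint ranges: [-2.87, 2.87], [-0.86, 2.18], [0.17, 2.46], [-1.51, 4.65], [0.06, 2.69], [-2.65, 2.65]. Speed limits (rad/s): [2.57, 2.57, 3.01, 3.14, 3.14, 3.14].

## Interface

Orientations are given as [roll, pitch, yaw] about the fixed x, y, z axes, in that order (R = Rz(yaw) Ry(pitch) Rx(roll)).
In Python, from plant import bot gives the robot as it stands. The module is installed in compiled form; this text tells all that it offers. Calls block until the motion is done:
- bot.move_to(position, orientation): joint-space move of the TCP to a pose.
- bot.servo_line(position, vel=150, attitude=None, f_stop=None): straight line of the TCP; attitude=None keeps the orientation; vel is the mean speed in mm/s. With f_stop (N) it stops when the force on the tool has changed by that much, and returns True; else False.
- bot.goto_joints(angles): joint-space move.
- bot.release() and bot.close_gripper(force=None): open the fingers fully, or close them until they stop; force is the grip in N (None keeps the last).
- bot.sleep(seconds).
- bot.ik(position, orientation): joint angles nearest the present ones, or None.
- bot.observe(): the state.
- bot.camera(name): name is "side" or "top"; returns a dict with "image" (384x512x3 uint8, red, green, blue), "mtx" (3x3 intrinsics, pixels), "world_from_camera" (4x4, takes a point from camera to world coordinates). Camera axes: x right, y up, looking along -z (the intrinsics and any distortion apply to the point x, -y, -z); pixel columns grow to the right and rows downward; lengths in mm; the calibration is good to about 2 mm. A picture is of the moment at which its call begins. There is no depth.
A pose or a line that the arm cannot do raises bot.PlanningError and nothing moves.
- bot.sign_off(): hands the job in, once; it reports no verdict.
The state is a dict: "time_s": time; "qpos": joint angles; "qd": joint speeds; "joint_efforts": joint torques, N m; "eef_pos": TCP position; "orientation": TCP orientation; "force": force on the tool from outside, world axes, zero at the start; "wrist_torque": the same for the moment, N m; "grip_width": finger opening in mm.
Only numpy, scipy, OpenCV 4.12 (cv2) and the standard library are available. Lean on these libraries where they do the work, as an engineer would, in place of code of your own. Each camera call takes 0.05 s, during which the arm holds its last target.

## Working session

There is one attempt and no reset: what is moved stays moved. The work goes in short steps, each a Python script; the robot and the scene stay as the last script left them, time stands still between calls to the robot, and variables do not carry over. Pictures are saved under pics/ and viewed, and the job is handed in when it is done.

```bash
mkdir -p pics; ls
python3 - <<'E'
from plant import bot
import cv2,json
for n in("top","side"):
    c=bot.camera(n); cv2.imwrite(f"pics/{n}0.png",cv2.resize(c["image"][:,:,::-1],(800,600),interpolation=cv2.INTER_CUBIC))
    print(n,{k:(v if k!="image" else v.shape) for k,v in c.items()})
print(bot.observe())
E
```

```text
pics
top {'image': (384, 512, 3), 'mtx': array([[381.86514792,   0.        , 253.2752362 ],
       [  0.        , 381.86514792, 188.73850541],
       [  0.        ,   0.        ,   1.        ]]), 'world_from_camera': array([[ 2.41159761e-02,  9.96311110e-01, -8.23564972e-02,
         4.17926018e+02],
       [-9.99686867e-01,  2.34832157e-02, -8.64334869e-03,
         1.31993518e+02],
       [-6.67746893e-03,  8.25391514e-02,  9.96565452e-01,
         1.19785551e+03],
       [ 0.00000000e+00,  0.00000000e+00,  0.00000000e+00,
         1.00000000e+00]])}
side {'image': (384, 512, 3), 'mtx': array([[365.4232648 ,   0.        , 255.07999539],
       [  0.        , 365.4232648 , 185.91857554],
       [  0.        ,   0.        ,   1.        ]]), 'world_from_camera': array([[-8.86967006e-01,  2.40168610e-01, -3.94472521e-01,
         1.63597655e+02],
       [-4.61774412e-01, -4.47613270e-01,  7.65771998e-01,
         8.29030509e+02],
       [ 7.34326186e-03,  8.61371813e-01,  5.07921920e-01,
         5.39378047e+02],
       [ 0.00000000e+00,  0.00000000e+00,  0.00000000e+00,
         1.00000000e+00]])}
{'time_s': 0.1, 'qpos': array([-1.28967358e+00,  9.17782894e-02,  1.23181815e+00,  2.49320435e-07,
        1.81978624e+00, -5.67502306e-02]), 'qd': array([-0.00011677, -0.0013356 , -0.00187878,  0.00034899, -0.00146265,
        0.00072542]), 'joint_efforts': array([ 3.19803265e-03, -4.60219073e+01, -4.19217181e+01,  4.65120968e-05,
        1.06823933e-02, -2.36553313e-05]), 'eef_pos': array([ 198.77227818, -565.78866936,  204.03739079]), 'orientation': array([-3.13980553e+00, -1.01770845e-04,  3.37872949e-01]), 'force': array([ 0.96193222, -0.86175019,  0.33604755]), 'wrist_torque': array([-0.00833333, -0.02002303, -0.0568561 ]), 'grip_width': 85.51969145424}
```

View pics/top0.png

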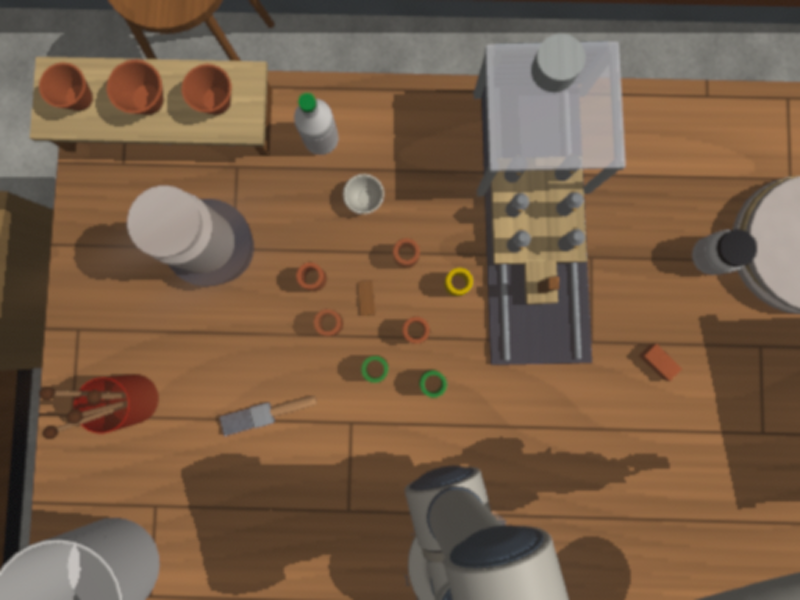

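View pics/side0.png

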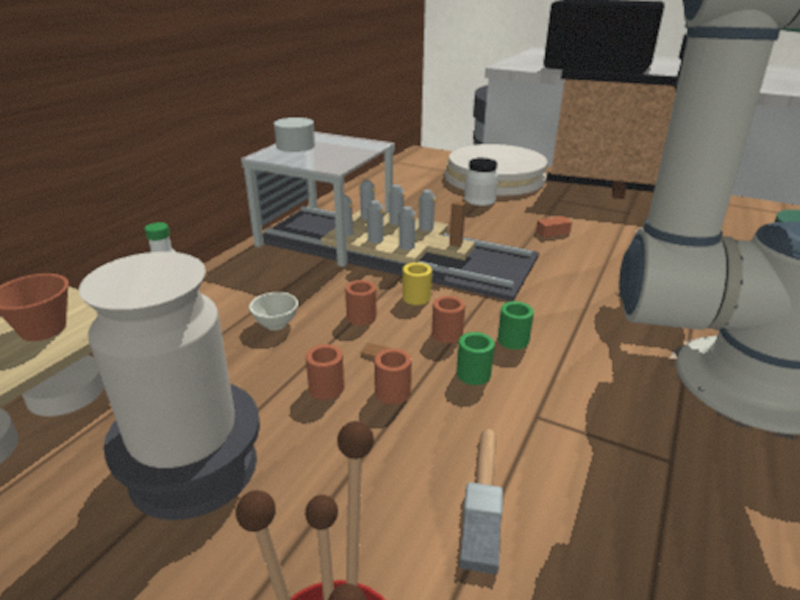

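The top view shows four red-brown sleeves at about (406,251), (311,277), (328,322) and (416,330) in the enlarged picture. These could be confused with them:
- the yellow ring at (460,281)
- the green rings at (375,368) and (433,384)
- the flowerpots at (65,85), (135,85) and (207,90)
- the brick at (662,361)
- the flat bar at (366,297)

The handle is at (548,284), and the carriage is partly in.

```bash
cat > h.py <<'E'
from plant import bot
import cv2,numpy as np
def ray(c,u,v):
    K=c["mtx"];T=c["world_from_camera"]
    d=np.array([(u-K[0,2])/K[0,0],-(v-K[1,2])/K[1,1],-1.]); return T[:3,3],T[:3,:3]@d
def p2w(c,u,v,z):
    o,d=ray(c,u,v); return o+d*(z-o[2])/d[2]
def w2p(c,p):
    T=c["world_from_camera"];q=T[:3,:3].T@(np.asarray(p,float)-T[:3,3]);K=c["mtx"]
    return np.array([K[0,2]+K[0,0]*q[0]/-q[2],K[1,2]-K[1,1]*q[1]/-q[2]])
def redmask(im):
    h=cv2.cvtColor(im,cv2.COLOR_RGB2HSV).astype(int);
    return (((h[...,0]<=9)|(h[...,0]>172))&(h[...,1]>130)&(h[...,2]>70)).astype(np.uint8)
def model_mask(c,x,y,z0,shape,S=4):
    m=np.zeros((shape[0]*S,shape[1]*S),np.uint8)
    a=np.linspace(0,2*np.pi,48)
    P=[w2p(c,[x+26*np.cos(t),y+26*np.sin(t),z]) for z in(z0,z0+60) for t in a]
    hull=cv2.convexHull(np.array(P,np.float32))
    cv2.fillPoly(m,[np.round((hull+.5)*S).astype(np.int32)],1)
    return cv2.resize(m.astype(np.float32),(shape[1],shape[0]),interpolation=cv2.INTER_AREA)
def show(img,name,box=None,s=1):
    if box: img=img[box[1]:box[3],box[0]:box[2]]
    cv2.imwrite("pics/"+name,cv2.resize(img[...,::-1],None,fx=s,fy=s,interpolation=cv2.INTER_CUBIC))
E
python3 - <<'E'
from h import *
c=bot.camera("top");im=c["image"];m=redmask(im)
n,l,st,ce=cv2.connectedComponentsWithStats(m)
for i in range(1,n):
    if st[i,4]>20: print(ce[i].round(1),st[i],p2w(c,*ce[i],60).round(0),im[l==i].mean(0).round())
show(im,"crop_s.png",(180,130,310,260),5)
show(im,"crop_c.png",(295,20,425,240),2.7)
E
```

```text
[86.2 55.9] [ 69  39  34  33 898] [911. 668.  60.] [122.  66.  43.]
[41.1 55.5] [ 26  41  32  28 668] [910. 807.  60.] [118.  64.  42.]
[132.1  56.9] [117  42  30  30 710] [911. 525.  60.] [116.  64.  41.]
[197.1 175.8] [190 169  18  16 116] [547. 311.  60.] [133.  74.  48.]
[266.9 208.2] [258 204  16  13  43] [455. 100.  60.] [142.  79.  50.]
[422.7 231.3] [412 221  23  22 251] [ 398. -362.   60.] [144.  79.  50.]
[ 75.5 256.8] [  46  240   55   38 1279] [298. 662.  60.] [103.  43.  30.]
```

View pics/crop_s.png

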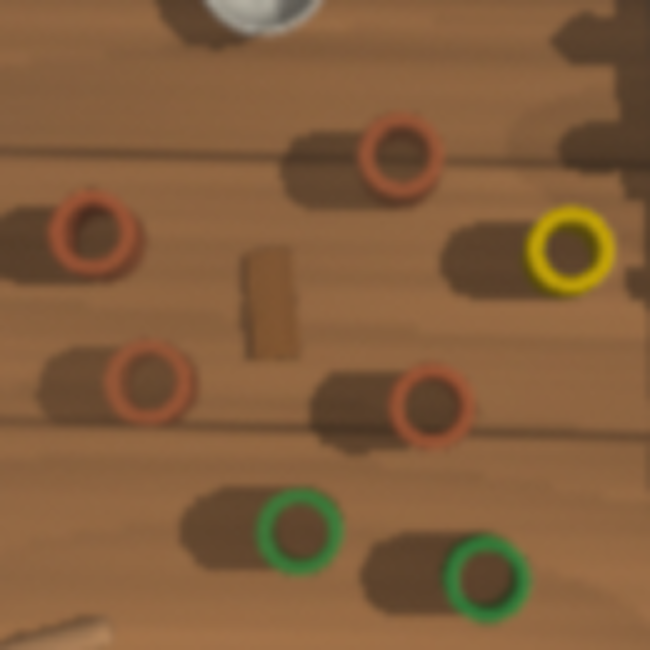

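View pics/crop_c.png

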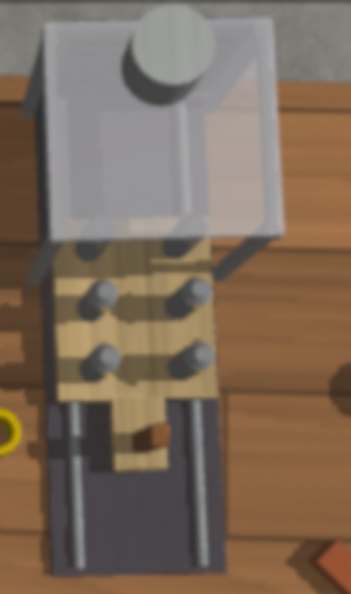

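```bash
cat >> h.py <<'E'
from scipy.optimize import minimize
def chroma(im):
    f=cv2.GaussianBlur(im,(0,0),0.6).astype(float)
    return f[...,0]-f[...,1] + 0*f[...,2]
def bil(a,P):
    return cv2.remap(a.astype(np.float32),P[:,0].astype(np.float32).reshape(-1,1),P[:,1].astype(np.float32).reshape(-1,1),cv2.INTER_LINEAR)[:,0]
def ringfit(c,xy,z=60,chan=None):
    im=c["image"]; a=chroma(im) if chan is None else chan
    t=np.linspace(0,2*np.pi,36,endpoint=False)
    def samp(x,y,r): return bil(a,np.array([w2p(c,[x+r*np.cos(k),y+r*np.sin(k),z]) for k in t])).mean()
    def cost(p): 
        return -(samp(*p,20)+samp(*p,22)+samp(*p,24)-samp(*p,14)-samp(*p,30)*1.5)
    r=minimize(cost,xy,method="Nelder-Mead",options=dict(initial_simplex=[[xy[0],xy[1]],[xy[0]+6,xy[1]],[xy[0],xy[1]+6]],xatol=.1))
    return r.x,r.fun
E
python3 - <<'E'
from h import *
c=bot.camera("top");im=c["image"];d=im.copy();d=cv2.resize(d,None,fx=5,fy=5,interpolation=cv2.INTER_CUBIC)
for q in [(93,235),(400,157),(149,382),(431,405)]:
    g=p2w(c,q[0]/5+180,q[1]/5+130,60)[:2]
    x,f=ringfit(c,g);print(g.round(1),x.round(1),round(f,1),np.hypot(*x))
    for r in(17.5,26):
        pts=np.array([w2p(c,[x[0]+r*np.cos(k),x[1]+r*np.sin(k),60]) for k in np.linspace(0,6.283,40)])*5+2
        cv2.polylines(d,[np.round(pts).astype(np.int32)],True,(0,0,255),1)
show(d,"rings.png",(900,650,1550,1250))
e=cv2.resize(im,None,fx=6,fy=6,interpolation=cv2.INTER_CUBIC); show(e,"cc.png",(1800,600,2400,1100)); show(e,"cc2.png",(1800,1000,2400,1450))
for n,u,v,z in [("hand",548/800*512,284/600*384,130),("nl",313.5,233,12),("nr",378.3,232.2,12),("yel",294.3,180,60)]: print(n,p2w(c,u,v,z).round(1))
E
```

```text
[543.4 306.7] [546.4 308.3] -84.4 627.4146725333687
[594.9 123.6] [597.9 124.2] -79.3 610.6717978714942
[456.1 270.1] [457.6 271.8] -72.5 532.2466491052677
[446.4 101.8] [447.1 102.3] -86.5 458.69816107724694
hand [ 532.3 -131.6  130. ]
nl [383.4 -46.7  12. ]
nr [ 390.7 -246.    12. ]
yel [541.1  19.7  60. ]
```

View pics/rings.png

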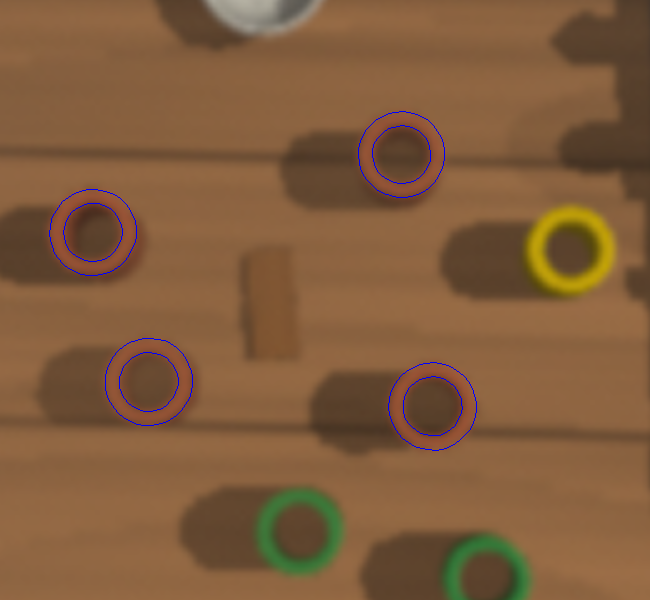

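View pics/cc.png

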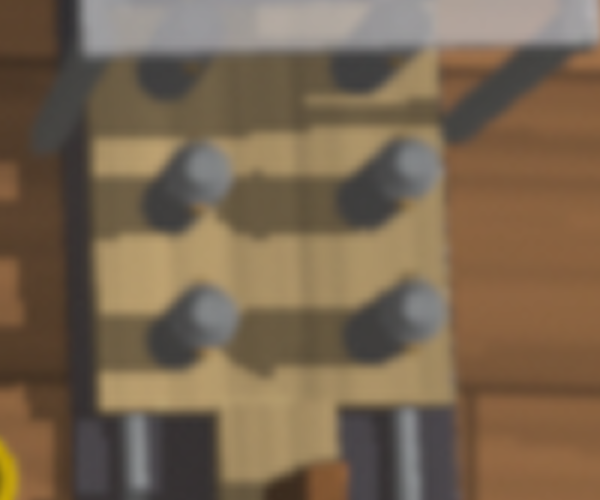

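View pics/cc2.png

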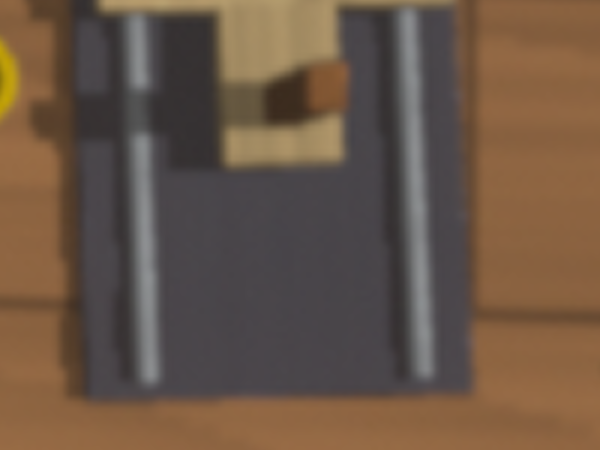

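The overlays match all four red rims to within about 1 mm, at (546,308), (598,124), (458,272) and (447,102). The handle top is at zoomed pixel (328,87), which I'll use to pull the carriage out.

Run:
```python
from h import *
c=bot.camera("top")
# zoomed pixel -> orig: (X+.5)/6-.5
f=lambda X,Y:((X+.5)/6-.5,(Y+.5)/6-.5)
h=p2w(c,*f(1800+328,1000+87),130)
nl=p2w(c,*f(1887,1398),12);nr=p2w(c,*f(2270,1390),12)
d=nl-nr;yaw=np.arctan2(-d[0],d[1]);print(h.round(1),nl.round(1),nr.round(1),np.linalg.norm(d),yaw)
u=np.array([np.cos(yaw),np.sin(yaw)]);v=np.array([-u[1],u[0]])
mid=(nl+nr)[:2]/2;print("handle in base frame along/across",(h[:2]-mid)@u,(h[:2]-mid)@v)
for X,Y in[(2015,912),(2217,905),(2008,770),(2212,762)]:
    p=p2w(c,*f(X,Y),122)[:2];print("post",p.round(1),(p-mid)@u,(p-mid)@v, (p-h[:2])@u,(p-h[:2])@v)
```

```text
[ 535.3 -141.5  130. ] [384.7 -48.4  12. ] [ 393.6 -244.8   12. ] 196.56325680615157 0.04510501900299222
handle in base frame along/across 146.26483833760747 -1.4267413804326634
post [618.4 -89.8] 231.5878270777399 46.410486173150794 85.3229887401324 47.83722755358346
post [ 624.  -185.4] 232.82031367314931 -49.3389774682945 86.55547533554184 -47.912236087861835
post [686.8 -86.1] 300.1080213908525 47.09126814870618 153.84318305324507 48.518009529138844
post [ 692.9 -183.1] 301.78639978321775 -50.130874507846706 155.52156144561027 -48.70413312741404
```

Run:
```python
from h import *
yaw=.047;h=np.array([535.3,-141.5]);O=[np.pi,0,yaw];u=np.array([np.cos(yaw),np.sin(yaw)])
bot.release()
bot.move_to([*h,215],O)
print(bot.servo_line([*h,80],vel=100,f_stop=8)); print(bot.observe()["eef_pos"])
bot.close_gripper(40); o=bot.observe();print(o["grip_width"],o["force"].round(1))
p=o["eef_pos"]
t=p[:2]-u*190
try:
    s=bot.servo_line([*t,p[2]],vel=60,f_stop=14);print(s)
except bot.PlanningError as e: print(e)
o=bot.observe();print(o["eef_pos"],o["force"].round(1),o["time_s"])
c=bot.camera("top");show(c["image"],"pull.png",(200,130,420,290),3.6)
```

```text
False
[ 535.7782629  -141.64910531   80.9227483 ]
19.066239828626827 [-1.3  3.3  2.5]
True
[ 425.95478806 -145.89905419   80.31598436] [ 2.1 -0.2  2.9] 6.3583
```

View pics/pull.png

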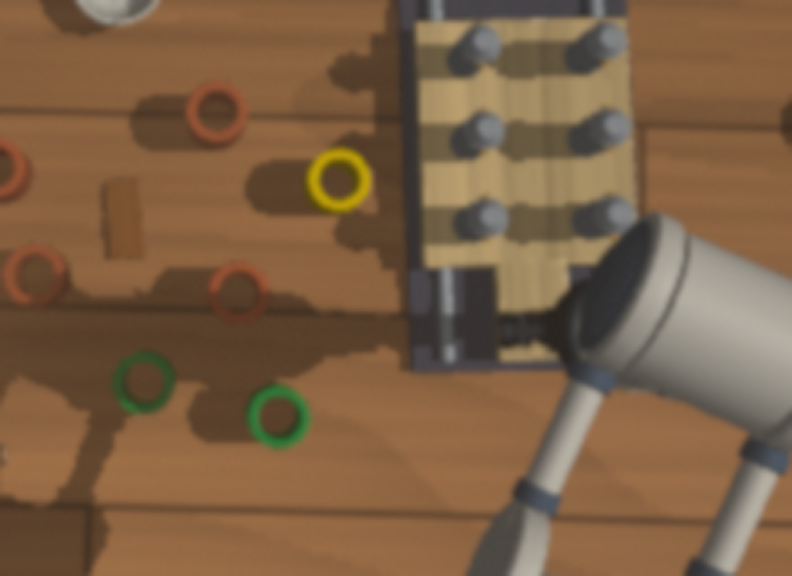

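Run:
```python
from h import *
yaw=.047;u=np.array([np.cos(yaw),np.sin(yaw)])
p=bot.observe()["eef_pos"]
print(bot.servo_line([*(p[:2]-u*15),p[2]],vel=25,f_stop=18))
o=bot.observe();print(o["eef_pos"],o["force"].round(1)); 
bot.release();p=o["eef_pos"]
bot.servo_line([*o["eef_pos"][:2],215],vel=150)
bot.goto_joints([-1.29,0.091,1.231,0,1.82,-0.057])
c=bot.camera("top");s=bot.camera("side");np.savez("out0.npz",im=c["image"],side=s["image"])
e=cv2.resize(c["image"],None,fx=6,fy=6,interpolation=cv2.INTER_CUBIC);show(e,"post_a.png",(1800,750,2400,1350))
s6=cv2.resize(s["image"],None,fx=5,fy=5,interpolation=cv2.INTER_CUBIC);show(s6,"post_s.png",(950,500,1750,1050))
print(bot.observe()["time_s"])
```

```text
True
[ 426.0606472  -145.90141735   80.30284275] [2.  0.1 3.4]
10.2417
```

View pics/post_a.png

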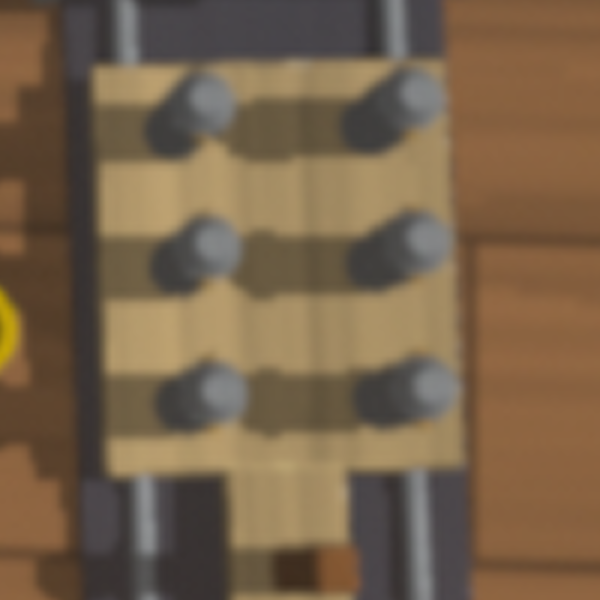

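View pics/post_s.png

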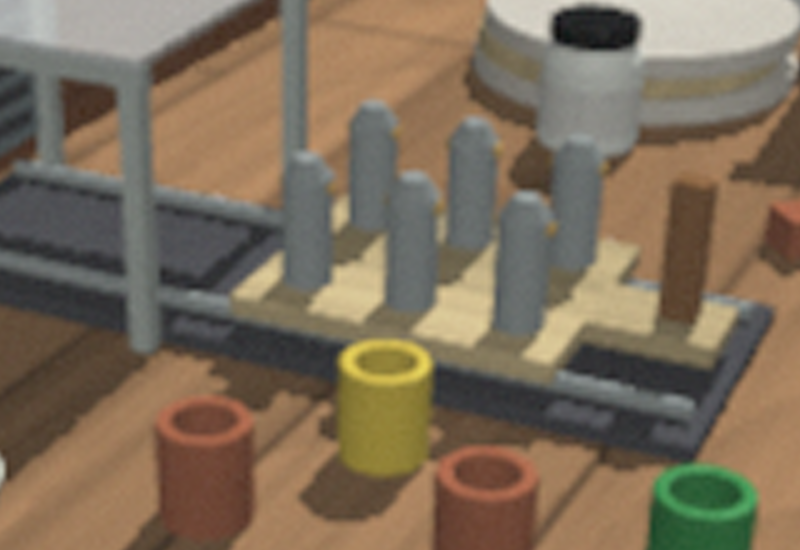

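```bash
cat > fit.py <<'E'
from h import *
from scipy.optimize import least_squares
z=np.load("out0.npz");c=bot.camera("top");s=bot.camera("side")
T=[(213,100),(421,96),(218,243),(427,238),(223,389),(433,384)]
loc=[(x,y) for x in(70,0,-70) for y in(50,-50)]
S=[(304,154),(373,104),(414,174),(473,120),(524,195),(578,139)]
tp=(np.array(T)+[1800,750]+.5)/6-.5; sp=(np.array(S)+[950,500]+.5)/5-.5
def w(p,x,y,z): 
    C,N=np.cos(p[2]),np.sin(p[2]); return [p[0]+C*x-N*y,p[1]+N*x+C*y,z]
def res(p,cam=2):
    r=[]
    for (x,y),a,b in zip(loc,tp,sp):
        if cam!=1:r+=list(w2p(c,w(p,x,y,122))-a)
        if cam!=0:r+=list(w2p(s,w(p,x,y,122))-b)
    return np.array(r)
if __name__=="__main__":
    for cam in(0,1,2):
        f=least_squares(lambda p:res(p,cam),[580,-139,.047]);print(cam,f.x.round(4),np.abs(f.fun).max().round(2),f.fun.round(1)); print(" handle",np.round(w(f.x,-155,0,0),1))
    p=f.x
    for c_,im,k,box,n in((c,z["im"],6,(1800,750,2400,1350),"fa.png"),(s,z["side"],5,(950,500,1750,1050),"fs.png")):
        d=cv2.resize(im,None,fx=k,fy=k,interpolation=cv2.INTER_CUBIC)
        for x,y in loc:
            for r,h in((8,122),(16,110),(16,40)):
                q=np.array([w2p(c_,w(p,x+r*np.cos(t),y+r*np.sin(t),h)) for t in np.linspace(0,6.283,30)])
                cv2.polylines(d,[np.round((q+.5)*k-.5).astype(np.int32)],True,(255,0,0),1)
        q=np.array([w2p(c_,w(p,-155+a,b,130)) for a,b in((12,10),(12,-10),(-12,-10),(-12,10))])
        cv2.polylines(d,[np.round((q+.5)*k-.5).astype(np.int32)],True,(255,0,0),1)
        show(d,n,box)
E
python3 fit.py
```

```text
0 [ 5.817305e+02 -1.407839e+02  4.250000e-02] 0.48 [-0.3 -0.5  0.1 -0.5 -0.2  0.   0.2  0.2 -0.2  0.3  0.3  0.4]
 handle [ 426.9 -147.4    0. ]
1 [ 5.837405e+02 -1.389884e+02  4.230000e-02] 0.37 [ 0.3  0.2 -0.1 -0.3 -0.4  0.1  0.1 -0.   0.   0.1  0.2 -0.2]
 handle [ 428.9 -145.5    0. ]
2 [ 5.827899e+02 -1.402462e+02  4.220000e-02] 0.85 [-0.5 -0.8  0.8  0.1 -0.  -0.9  0.3 -0.3 -0.4 -0.4  0.1  0.1  0.  -0.2
  0.5 -0.1 -0.4 -0.1  0.5 -0.   0.1  0.1  0.6 -0.3]
 handle [ 427.9 -146.8    0. ]
```

```bash
sleep 1
```

```text
(no output)
```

View pics/fa.png

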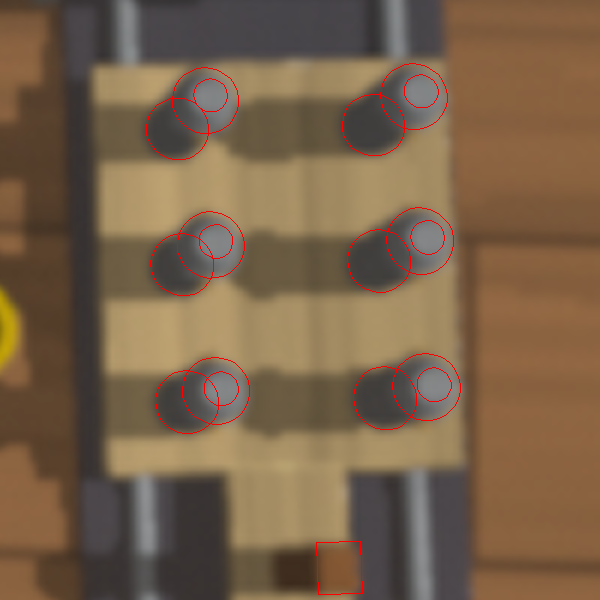

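View pics/fs.png

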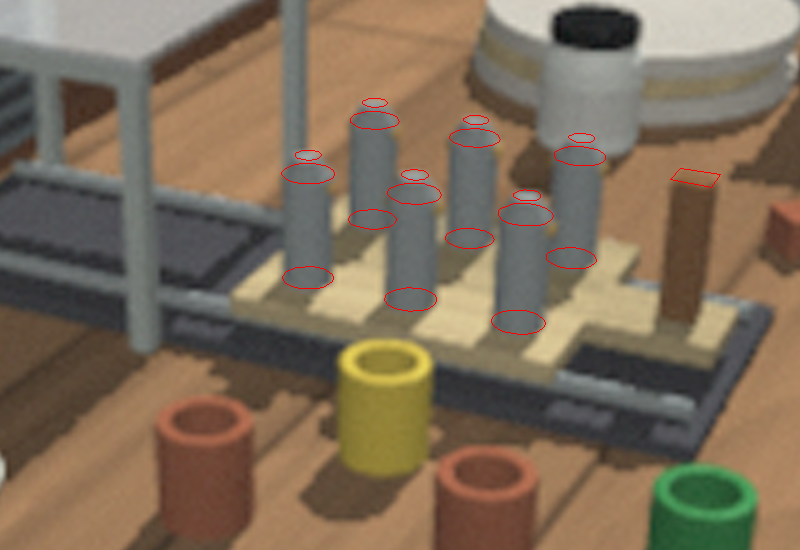

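The carriage is at the stop: a second 18 N pull moved it 0.1 mm. The two cameras and the handle grip agree on the post grid to 1–2 mm. Next, the first sleeve.

```bash
cat > place.py <<'E'
from h import *
from fit import w
P=[582.6,-139.5,.0422];YAW=.0422
O=[np.pi,0,YAW]; OX=[np.pi,0,YAW+np.pi/2]
def pick(xy):
    x,y=xy
    bot.release(); bot.move_to([x,y,110],OX)
    print("dn",bot.servo_line([x,y,21],vel=70,f_stop=6))
    bot.close_gripper(20); print("centre w",bot.observe()["grip_width"].round(1)); bot.release()
    print("up",bot.servo_line([x,y,110],vel=120)); bot.move_to([x,y,110],O)
    print("dn",bot.servo_line([x,y,20],vel=70,f_stop=6))
    bot.close_gripper(70);o=bot.observe();print("grip",o["grip_width"].round(1),o["eef_pos"].round(1),o["force"].round(1))
    bot.servo_line([x,y,185],vel=120);o=bot.observe();print("lifted",o["grip_width"].round(1),o["force"].round(1),o["time_s"])
def over(lx,ly,z=185):
    t=w(P,lx,ly,z); bot.move_to(t,O); return t
E
python3 - <<'E'
from place import *
c=bot.camera("top");x,f=ringfit(c,[447.1,102.3]);print(x,f)
pick(x)
t=over(-70,50);print(t)
bot.servo_line([*t[:2],147],vel=80);f0=bot.observe()["force"]
print(bot.servo_line([*t[:2],131],vel=25,f_stop=6));o=bot.observe();print(o["eef_pos"].round(1),(o["force"]-f0).round(1),o["wrist_torque"].round(2),o["time_s"])
c=bot.camera("side");e=cv2.resize(c["image"],None,fx=5,fy=5,interpolation=cv2.INTER_CUBIC);show(e,"n1.png",(950,350,1750,950))
E
```

```text
[447.13680328 102.31507938] -86.52593994140625
dn FalseTraceback (most recent call last):
  File "<stdin>", line 3, in <module>
  File "place.py", line 9, in pick
    bot.close_gripper(20); print("centre w",bot.observe()["grip_width"].round(1)); bot.release()
                                            ^^^^^^^^^^^^^^^^^^^^^^^^^^^^^^^^^
AttributeError: 'float' object has no attribute 'round'
```

```bash
sed -i 's/\["grip_width"\].round(1)/["grip_width"]/g' place.py
cat > go1.py <<'E'
from place import *
import sys
def approach(lx,ly,name):
    t=over(lx,ly)
    bot.servo_line([*t[:2],147],vel=80);f0=bot.observe()["force"]
    print(bot.servo_line([*t[:2],131],vel=25,f_stop=6));o=bot.observe();print(o["eef_pos"].round(1),np.round(t,1),"dF",(o["force"]-f0).round(1),o["wrist_torque"].round(2),o["time_s"])
    c=bot.camera("side");e=cv2.resize(c["image"],None,fx=5,fy=5,interpolation=cv2.INTER_CUBIC);show(e,name,(950,350,1750,950))
E
python3 - <<'E'
from go1 import *
print(bot.observe()["grip_width"]);bot.release();x=bot.observe()["eef_pos"];bot.servo_line([*x[:2],110])
pick([447.1,102.3]); approach(-70,50,"n1.png")
E
```

```text
51.31394362825322
dn False
centre w 50.992114392800985
up False
dn False
grip 48.898333886678266 [447.8 102.5  21. ] [-0.   0.   4.1]
lifted 48.49498506059335 [-0.2 -0.2 -1.6] 24.8167
False
[510.6 -92.5 131.1] [510.6 -92.5 185. ] dF [ 0.5  0.2 -0.2] [-0.    0.02  0.06] 27.0667
```

View pics/n1.png

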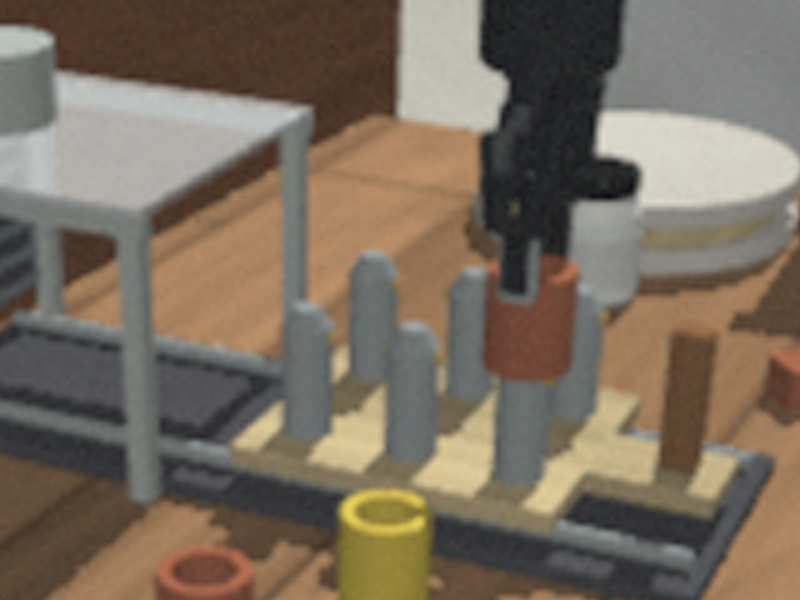

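The sleeve is over the nose with no side force, so I'll press it down.

```bash
cat >> go1.py <<'E'
def press(ly_lx,name,z=58):
    lx,ly=ly_lx; t=w(P,lx,ly,0)
    f0=bot.observe()["force"]
    for zz in (118,105,90,75,z):
        s=bot.servo_line([*t[:2],zz],vel=30,f_stop=40);o=bot.observe();print(zz,s,o["eef_pos"].round(1),"dF",(o["force"]-f0).round(1),round(o["grip_width"],1))
        if s: break
    return o
def leave(lx,ly,name):
    bot.release(); p=bot.observe()["eef_pos"]
    bot.servo_line([*p[:2],190],vel=120)
    bot.move_to([380,-60,230],O)
    print("t",bot.observe()["time_s"])
    c=bot.camera("side");e=cv2.resize(c["image"],None,fx=5,fy=5,interpolation=cv2.INTER_CUBIC);show(e,name,(950,450,1750,1050))
    t=bot.camera("top");e=cv2.resize(t["image"],None,fx=4,fy=4,interpolation=cv2.INTER_CUBIC);show(e,"t"+name,(720,540,1520,1060))
E
python3 - <<'E'
from go1 import *
press((-70,50),"")
c=bot.camera("side");e=cv2.resize(c["image"],None,fx=5,fy=5,interpolation=cv2.INTER_CUBIC);show(e,"p1.png",(950,450,1750,1050))
E
```

```text
118 False [511.2 -92.6 119.2] dF [0.3 0.9 5.3] 48.6
105 False [511.  -92.6 105.6] dF [0.7 1.6 6.5] 48.6
90 False [510.8 -92.5  90.4] dF [ 2.  -0.5  5.9] 48.3
75 False [510.8 -92.4  75.2] dF [0.3 0.4 5.4] 48.3
58 False [512.  -92.3  60.9] dF [-1.6  2.9 17.1] 48.5
```

View pics/p1.png

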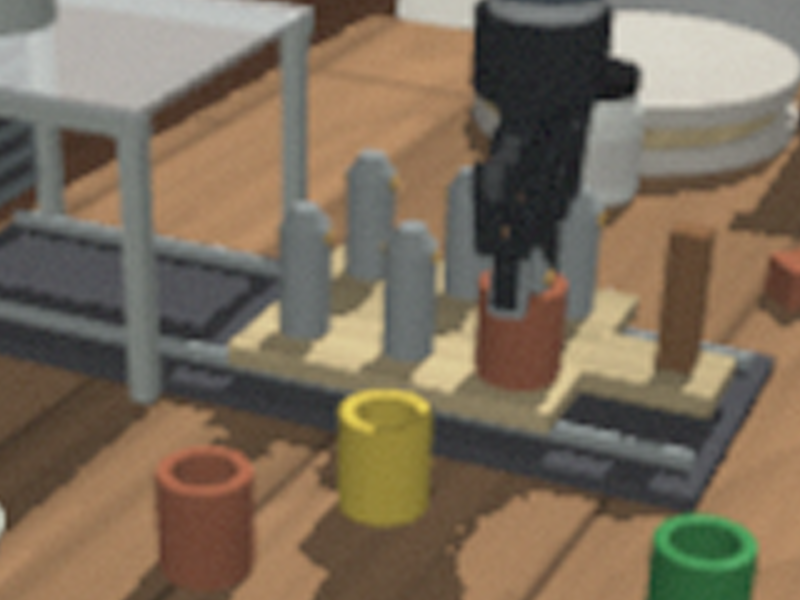

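TCP height 60.9 against the expected 61.0, with 17 N of contact, so it sits on the deck. I'll release and take the next one.

Run:
```python
from go1 import *
leave(-70,50,"l1.png")
c=bot.camera("top")
for g in [[597.9,124.2],[546.4,308.3],[457.6,271.8]]: x,f=ringfit(c,g);print(x.round(1),round(f,1))
```

```text
t 32.875
[597.9 124.1] -77.4
[546.4 308.3] -82.7
[457.7 271.8] -71.9
```

View pics/tl1.png

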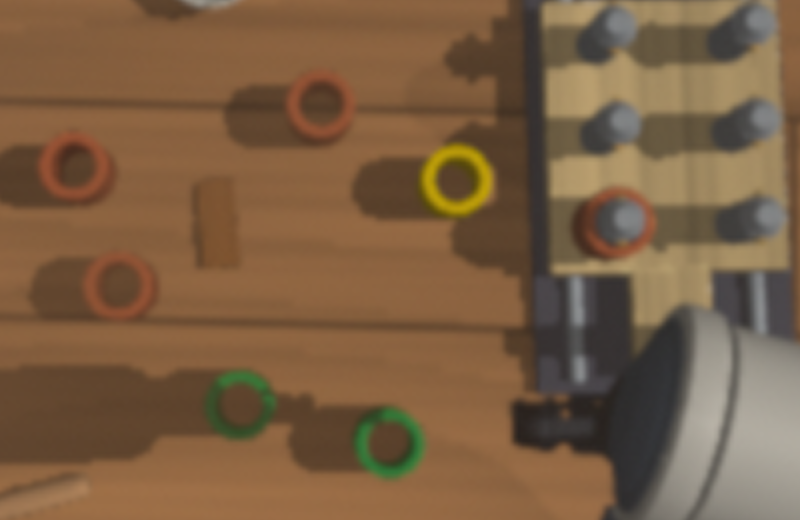

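View pics/l1.png

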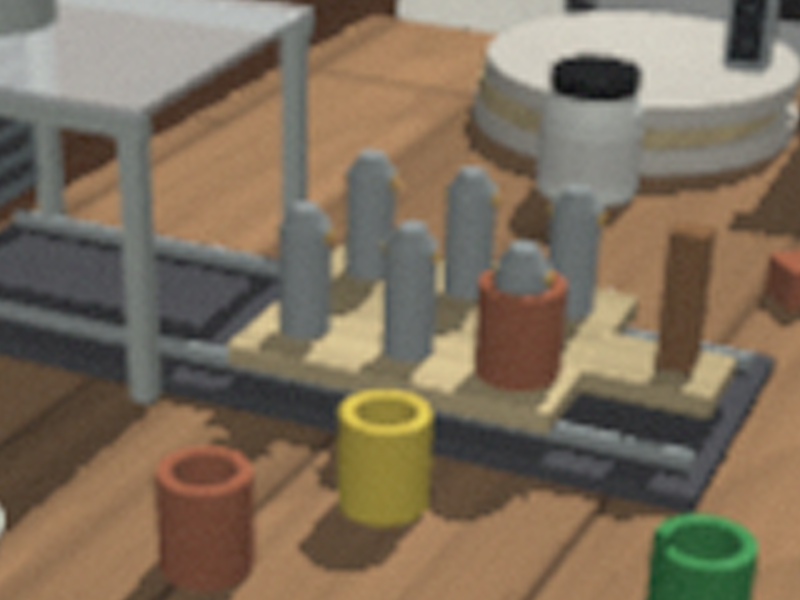

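Sleeve 1 is seated with the ball showing above its rim at (550,275), and the other three haven't moved. On to the second.

```bash
cat >> go1.py <<'E'
def full(guess,lx,ly,name):
    c=bot.camera("top");x,f=ringfit(c,guess);print(x.round(1),round(f,1))
    assert f<-60 and np.hypot(*(x-guess))<15
    bot.move_to([*x,200],OX)
    pick(x)
    o=bot.observe(); assert o["grip_width"]>44
    approach(lx,ly,"n"+name)
    o=press((lx,ly),"")
    if abs(o["eef_pos"][2]-61)<1.3: leave(lx,ly,name)
    else: print("CHECK")
    c=bot.camera("top")
    for g in [[597.9,124.2],[546.4,308.3],[457.6,271.8]]: x,f=ringfit(c,g);print(x.round(1),round(f,1))
E
python3 - <<'E'
from go1 import *
full([597.9,124.1],-70,-50,"l2.png")
E
```

```text
[597.9 124.2] -77.2
dn False
centre w 50.18326138522955
up False
dn False
grip 48.588939016085504 [598.7 124.4  21.2] [0.2 1.  4.9]
lifted 48.70252438084179 [-1.   0.1 -1.7] 42.9333
False
[ 514.8 -192.4  131.1] [ 514.8 -192.4  185. ] dF [ 1.3  0.7 -0.1] [ 0.   -0.15 -0.05] 45.5917
118 False [ 515.7 -193.1  119.6] dF [ 0.4 -1.5  6.9] 49.0
105 False [ 515.7 -192.9  106.2] dF [ 1.7 -2.4  7.1] 49.1
90 False [ 515.5 -192.8   90.9] dF [ 1.8 -1.   6.9] 48.8
75 False [ 515.4 -192.6   75.8] dF [ 1.5 -0.2  6.9] 49.0
58 False [ 515.9 -192.2   61. ] dF [-2.7  2.7 16.2] 49.1
t 51.325
[602.6 135.8] -21.1
[546.3 308.4] -82.5
[457.7 271.7] -71.5
```

View pics/l2.png

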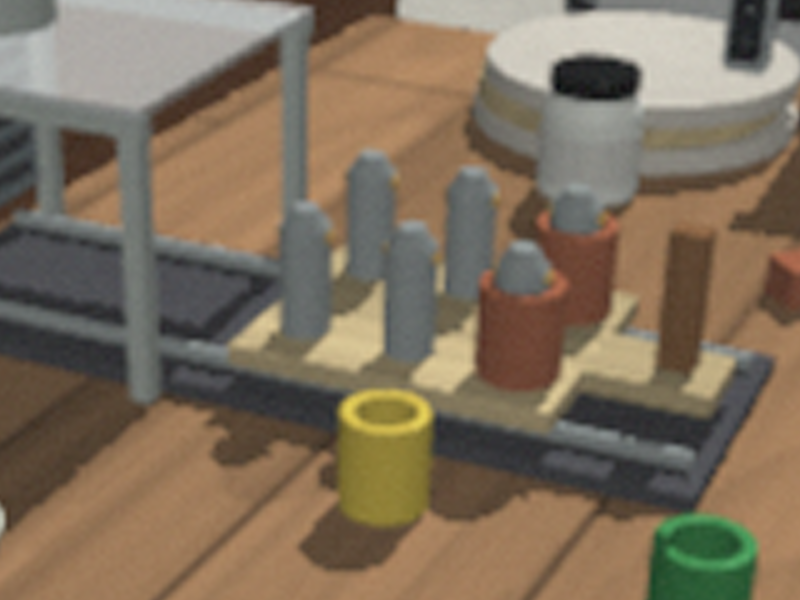

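View pics/tl2.png

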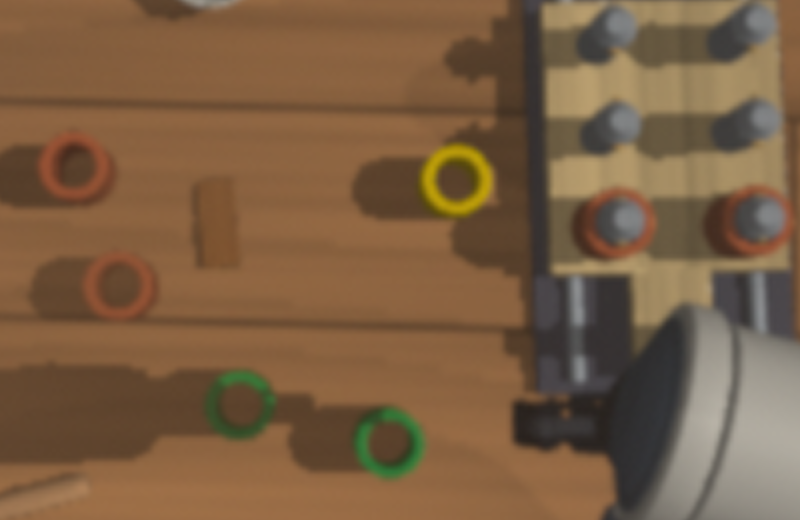

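The second sleeve is seated too, with both balls visible above the rims. Third: sleeve (457.7,271.8) to post (0,50).

Run:
```python
from go1 import *
full([457.7,271.8],0,-50,"l3.png")
```

```text
[457.8 272. ] -71.4
dn False
centre w 51.049571416900235
up False
dn False
grip 48.36852973850227 [458.4 272.4  21. ] [-0.5  1.3  4.5]
lifted 48.264998344841004 [ 1.4  0.5 -1.8] 61.55
False
[ 584.7 -189.4  131.1] [ 584.7 -189.5  185. ] dF [-0.1  0.3  0.2] [ 0.03 -0.07  0.01] 64.7083
118 False [ 585.7 -189.5  119.5] dF [ 1.1 -0.8  6. ] 48.6
105 False [ 585.4 -189.4  106. ] dF [1.1 1.  5.4] 48.4
90 False [ 585.2 -189.3   90.6] dF [0.5 1.9 5.9] 48.3
75 False [ 584.9 -189.3   75.1] dF [1.  1.  5.6] 48.5
58 False [ 585.5 -189.6   60.9] dF [-2.5  3.  15.6] 48.5
t 70.6167
[601.6 125.1] -20.8
[546.4 308.3] -82.6
[461.  255.8] -22.4
```

View pics/l3.png

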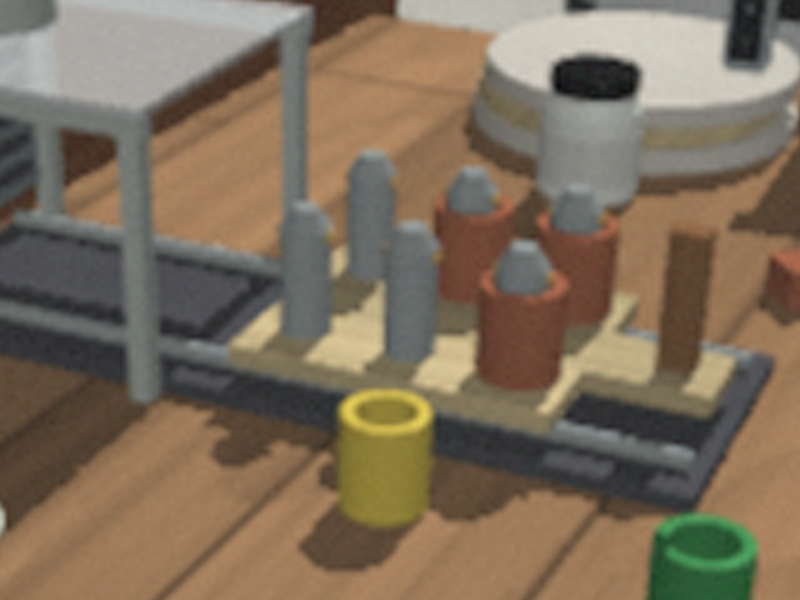

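View pics/tl3.png

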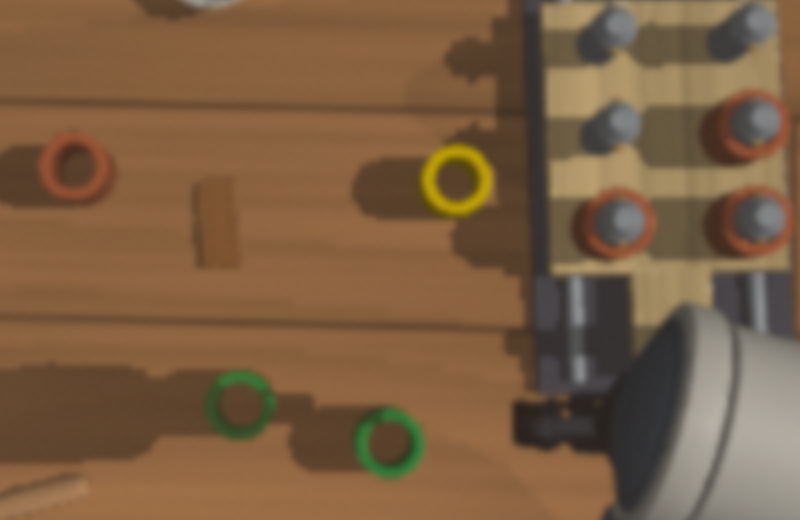

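The script put the third sleeve on post (0,-50) instead of (0,50), which is equally valid, and it's seated. The last one goes on (0,50).

Run:
```python
from go1 import *
full([546.4,308.3],0,50,"l4.png")
c=bot.camera("top");show(c["image"],"all4.png",None,1.56)
```

```text
[546.3 308.4] -82.5
dn False
centre w 50.769598428511244
up False
dn False
grip 48.6197683132698 [547.  308.8  21.2] [0.1 0.4 4.9]
lifted 48.476918556623026 [-0.3  0.8 -1. ] 81.0667
False
[580.5 -89.5 131.1] [580.5 -89.5 185. ] dF [-0.8  0.9 -1.3] [-0.    0.    0.01] 83.9667
118 False [581.4 -89.8 119.6] dF [ 0.8 -0.7  6.5] 48.8
105 False [581.2 -89.8 106.2] dF [ 1.1 -1.1  6. ] 48.8
90 False [581.2 -89.7  91. ] dF [0.3 0.1 5.7] 48.8
75 False [581.2 -89.7  76. ] dF [ 0.7 -0.1  5.8] 48.6
58 False [581.8 -89.4  61. ] dF [-1.2  2.5 14.9] 48.7
t 89.7417
[603.5 114. ] -20.9
[546.2 308. ] -20.8
[461.1 262.2] -22.3
```

View pics/l4.png

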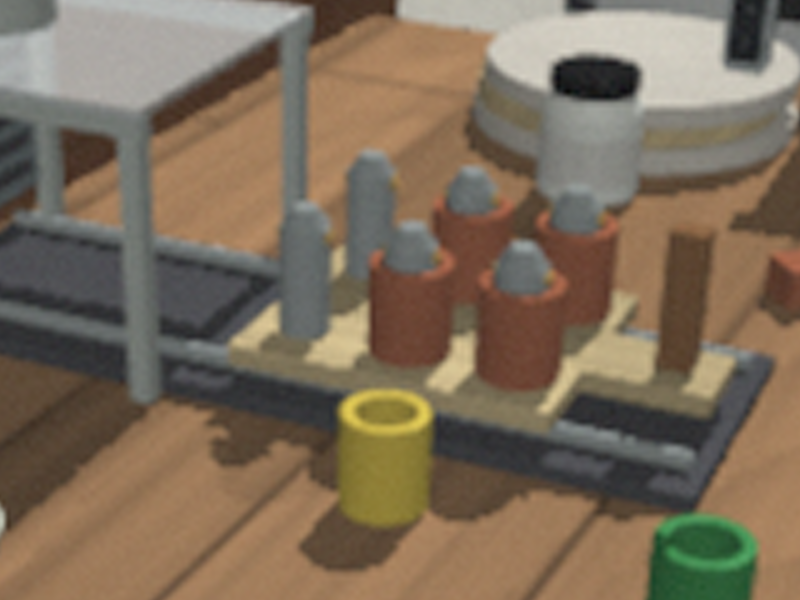

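View pics/all4.png

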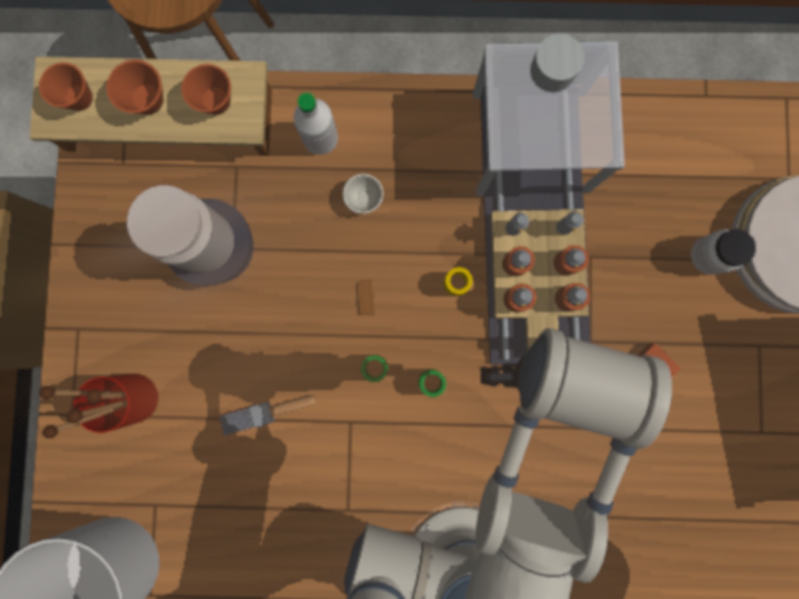

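All four sleeves are seated and no red ones are left on the bench. The fifth isn't there. Pushing the carriage home.

Run:
```python
from go1 import *
h=[426.4,-145.9]
u=np.array([np.cos(YAW),np.sin(YAW)])
bot.release();bot.move_to([*h,215],O)
print(bot.servo_line([*h,82],vel=100,f_stop=8))
bot.close_gripper(40);o=bot.observe();p=o["eef_pos"];print(p,o["grip_width"])
t=p[:2]+u*212;print(bot.servo_line([*t,p[2]],vel=70,f_stop=15));o=bot.observe();print(o["eef_pos"],o["force"].round(1),(o["eef_pos"]-p)[:2]@u)
q=o["eef_pos"];t=p[:2]+u*226
print(bot.servo_line([*t,q[2]],vel=20,f_stop=18));o=bot.observe();print(o["eef_pos"],o["force"].round(1),(o["eef_pos"]-p)[:2]@u,o["time_s"])
c=bot.camera("side");e=cv2.resize(c["image"],None,fx=4,fy=4,interpolation=cv2.INTER_CUBIC);show(e,"home.png",(550,250,1350,850))
```

```text
False
[ 426.44931239 -145.90637359   82.21819439] 18.99019664654299
False
[ 639.46338423 -135.98086219   82.24406405] [-1.6  3.2  5.4] 213.24316026661316
True
[ 644.351156   -135.67961117   82.25601153] [-2.6 -0.3  2.6] 218.13928953502767 96.5
```

View pics/home.png

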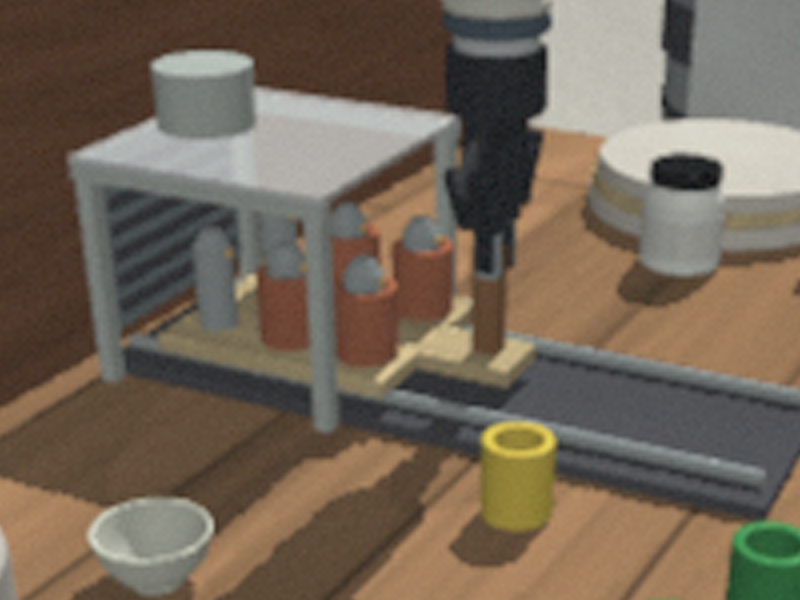

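Run:
```python
from go1 import *
u=np.array([np.cos(YAW),np.sin(YAW)]);v=np.array([-u[1],u[0]])
p=bot.observe()["eef_pos"]
print(bot.servo_line([*(p[:2]+u*10),p[2]],vel=15,f_stop=28));o=bot.observe();print(o["eef_pos"],o["force"].round(1),(o["eef_pos"]-p)[:2]@u)
# relax, release, second push from behind with shut fingers
bot.release();p=bot.observe()["eef_pos"]
bot.servo_line([*p[:2],160],vel=150)
b=p[:2]-u*60; bot.servo_line([*b,160],vel=150); bot.close_gripper(20)
print(bot.servo_line([*b,85],vel=120,f_stop=8))
print(bot.servo_line([*(b+u*60),85],vel=25,f_stop=25));o=bot.observe();print(o["eef_pos"],o["force"].round(1),(o["eef_pos"][:2]-p[:2])@u)
q=o["eef_pos"];bot.servo_line([*(q[:2]-u*30),85]);bot.servo_line([*(q[:2]-u*30),215])
bot.goto_joints([-1.29,0.091,1.231,0,1.82,-0.057]);bot.release()
c=bot.camera("side");e=cv2.resize(c["image"],None,fx=4,fy=4,interpolation=cv2.INTER_CUBIC);show(e,"home2.png",(550,250,1350,850))
t=bot.camera("top");show(t["image"],"home_t.png",None,1.56);print(bot.observe()["time_s"])
Ph=w(P,65,0,130);d=cv2.resize(t["image"],None,fx=6,fy=6,interpolation=cv2.INTER_CUBIC)
k=np.array([w2p(t,w(P,65+a,bb,130)) for a,bb in((12,10),(12,-10),(-12,-10),(-12,10))])
cv2.polylines(d,[np.round((k+.5)*6-.5).astype(np.int32)],True,(255,0,0),1);show(d,"hh.png",(1850,600,2450,1100))
```

```text
True
[ 643.99588686 -135.62469802   82.21005201] [-1.9 -0.6  3.9] -0.35055603721535145
False
True
[ 624.72120444 -136.5428138    84.39213756] [-0.1 -0.5  0.2] -19.28746304686804
106.5083
```

View pics/home2.png

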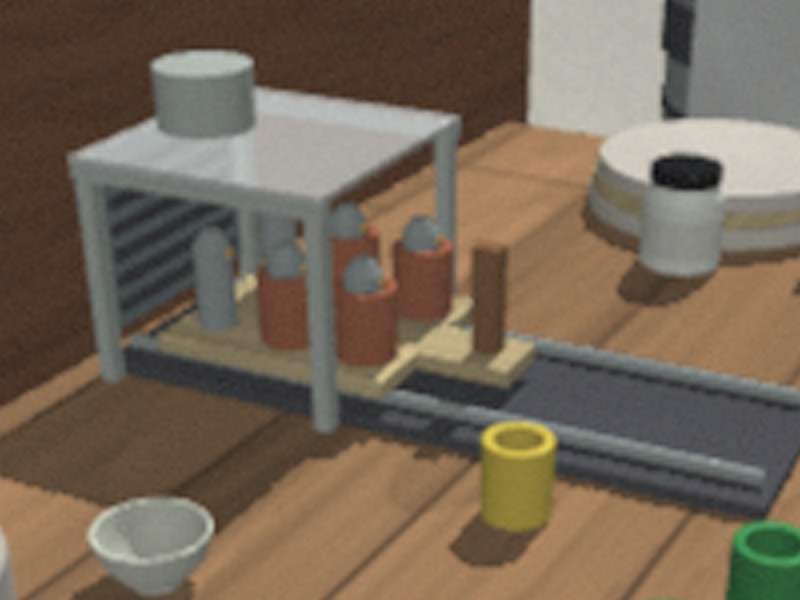

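View pics/hh.png

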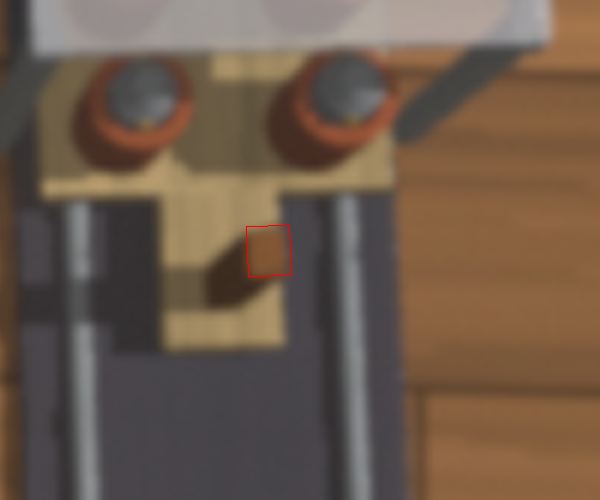

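View pics/home_t.png

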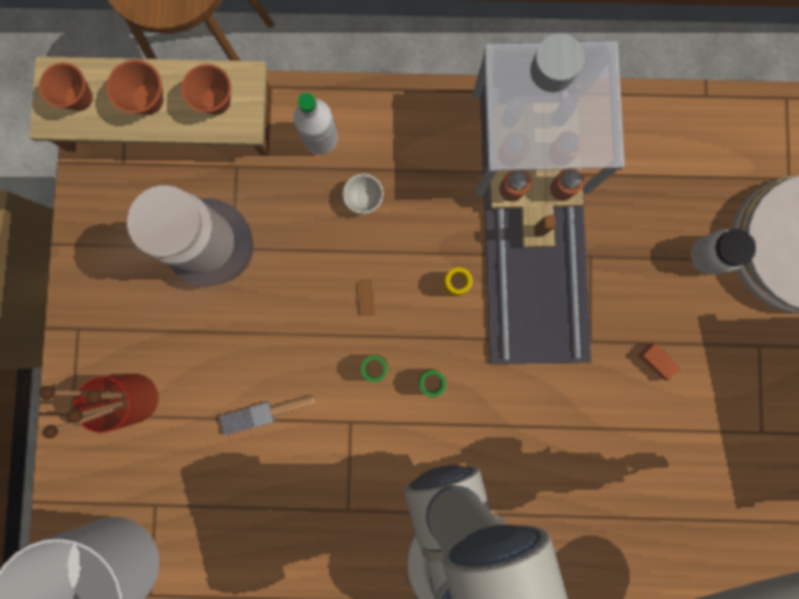

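The handle sits where 220 mm of travel puts it (overlay at (268,251)) and held against a second push, this time 25 N. All four sleeves are on, and the vase hasn't moved. Handing in.

```bash
python3 -c "
from plant import bot
bot.sleep(0.5);print(bot.sign_off(),bot.observe()['time_s'])"
```

```text
the job is handed in; nothing more can be done
the job is handed in; nothing more can be done
```

The job is done and handed in at about 107 s. I pulled the carriage out to its loading stop, pressed all four clay sleeves onto their own posts, and then pushed it home under the hood. There was no fifth red sleeve in view. The vase, the green and yellow sleeves and everything else stayed where they were.

- **Loading stop:** a second pull of about 18 N moved the carriage only 0.1 mm.
- **Sleeves:** each one ended 39.7–39.9 mm above where it was picked up (the deck is 40 mm up), with 15–17 N of contact. The side camera showed the balls above every rim.
- **Carriage home:** it stopped firmly and did not give to further pushes of 28 N and 25 N. The gripper measured 218.1 mm of travel instead of 220 mm. I put the difference down to slip on the handle, because the top view shows the handle where full travel should leave it.
- **Disagreements:** the two cameras differed by about 2 mm on where the posts were. I used a value between them, and no sleeve met notable side force (3 N at most). One sleeve went on post (0, -50) instead of (0, 50) as I had announced, and the last sleeve took the other post.

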